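# Clear the lane and pull-test the coffee machine's spring gauge

### The job

Set the tea tin that blocks the gauge into the empty bay of the wooden tray, yellow end the same way as the tin already there. Then pull the orange handle of the coffee machine's sprung gauge out until the red pointer's white line stands level with the green mark, hold it there for two seconds, and ease the handle gently back fully home, letting go only there, so that the pointer stays at the mark. Never touch the pointer itself, and leave everything else where it stands.

Things in the scene. Friction and masses are not known exactly. Their poses are not given: they have to be found in the camera images.
- station: Silver coffee machine with the pull gauge at its foot; fixed, position and yaw vary. Origin: on the counter, below the gauge; its -x axis is the pull direction (yaw near +90 deg, so the pull runs roughly to world -y). In this frame: machine block x 0.10..0.42, y -0.135..0.135, z 0..0.36; gauge bed x -0.09..0.10, y -0.135..0.035, 12 mm thick.
- head_edge (a point): Middle of the lower front edge of the machine's spout head, at (-0.03, 0, 0.185) in the station frame. The head, 130 mm deep to +x, 100 mm wide, 130 mm tall, overhangs the handle, so at home the handle can only be reached with the tool leaning about 30 to 45 deg out towards station -x.
- gauge (a joint): Sprung slide of the gauge: how far it is pulled out, m. 0 = home, stop at 0.14. The spring pulls it home with 3.5 N at 0 and about 11 N at 0.11, damped. It carries the handle, and a cross arm that pushes the red pointer outwards but does not bring it back.
- gauge_handle (a point): Grip point in the middle of the orange upright fin handle: fin 42 mm along the pull, 12 mm thick across it (station y), z 0.030 to 0.108; grip point at z 0.080. At home it lies at (-0.035, 0, 0.080) in the station frame; moves to station -x as it is pulled.
- gauge_line (a point): Point on the slide where the pointer's white line stands while the cross arm pushes it; at home at (0.070, -0.0785, 0.034) in the station frame.
- rider: Red pointer block, 30 x 30 x 22 mm with a white line across its middle, loose in the gauge's channel (along station x at y -0.0785, floor z 0.012, walls up to z 0.030); stays where the slide pushed it. Origin: centre of its underside (white line above it); x along the channel, as the station's.
- mark: Green mark clipped beside the channel, 12 mm long, 17 mm tall, with a 3 mm rib along its centre; fixed, its place along the channel varies. Origin on the rib's line, underside; axes as the station's, so the pointer is at the mark when its x in this frame is 0; before the pull it is positive. Level with the mark means a pull of 70 to 110 mm.
- tin: Blue tea tin lying in front of the gauge handle, 150 x 56 x 65 mm tall, about 0.3 kg, loose. Origin: centre of underside; x along its length towards its yellow end.
- tin_lid (a point): Near the yellow end of that tin: 70 mm from its middle along +x, at mid height.
- tin2: Identical blue tin already in the tray, in the bay farther from the robot, to be left alone. Same axes.
- tray: Wooden tray, 220 x 230 mm, fixed, position and yaw vary; floor 8 mm thick, rim and middle divider 26 mm high and 6 mm thick. Origin: centre of underside. The divider runs along y; two bays 101 mm wide in x and 218 mm long in y.
- bay (a point): Centre of the floor of the empty bay (the one nearer the robot), 53.5 mm from the tray's centre towards its -x, z 0.008. The tin lies here with its length along the tray's y.
- mug: White mug, 76 mm across, 90 mm tall; leave alone.
- glass: Clear tumbler, 68 mm across, 130 mm tall; leave alone.
- jar: Amber jar with black cap, 76 mm across, 110 mm tall; leave alone.
- cup: Blue cup, 80 mm across, 60 mm tall; leave alone.
- can: Red can, 66 mm across, 115 mm tall; leave alone.
- spoon: Spoon, 160 mm long, lying flat; leave alone.

How it is judged:
By the outcome, as a careful person would: the job done as asked, in the order asked, and still so for the second after the job is handed in, with the robot touching nothing.
It also fails if it takes over 59 s, if anything falls off the work surface, if the arm or the gripper's body presses on something with over 40 N, if the wrist force passes 120 N, or if a joint passes its speed limit or range.

### The arm

A 6-joint arm with a two-finger parallel gripper is mounted at the origin on the work surface. World frame = base frame: x ahead of the robot, y to its left, z up, the work surface at z = 0. Lengths are in m, angles in degrees, forces in N, time in s.
With the tool pointing down it reaches from about 0.4 to 0.825 m from the base axis. Payload 7 kg.
Tool frame: the origin (TCP) lies midway between the tips of the shut fingers; the grasp point (between the pads) lies ctrl.grasp_offset behind it (ctrl.grasp_offset is the distance from the TCP to the grasp point, in m); z points along the fingers, y is the line along which they close (so a half turn about z gives the same grasp; the last joint's range is limited). The gripper opens to 88 mm and grips with 3 to 60 N. Pads are 19 mm wide; open, the fingers measure 130 mm over their backs; the gripper's body (78 mm by 193 mm) begins 47 mm behind the grasp point.
Start: joints at [-51.56, 20.546, 0.682, 0, -70.136, -16.507], TCP at [0.252, -0.626, 0.227] pointing down, gripper open.
Joint ranges: [-176.03, 176.03], [-82.01, 121.73], [-58.28, 71.71], [-173.87, 95.51], [-174.79, -0.11], [-173.66, 173.66]. Speed limits (degrees/s): [136.94, 136.94, 172.46, 180, 180, 180].

### API

Orientations are given as [roll, pitch, yaw] about the fixed x, y, z axes, in that order (R = Rz(yaw) Ry(pitch) Rx(roll)).
In Python, from plant import ctrl gives the robot as it stands. The module is installed in compiled form; this text tells all that it offers.
- The arm moves only by the tool send_rows, never from a script. Its argument "increments" is a list that holds one entry, the list of rows, each a list of 4 numbers: the shift along the world's x, y, z normalised to -1 to 1, where 1 is 0.2 m, then the turn about the world's z normalised to -1 to 1, where 1 is 1.5 rad. In form: [[[x, y, z, roll], ...]]. A call has 1 to 12 rows; each row is the pose to reach, as a shift and turn from the pose commanded when the call began; what a row does not reach only later rows make up. A row lasts 1/8 s, in which the tool goes at most 62.5 mm and 10.7 degrees, less where a joint would pass 70% of its speed; a pose out of reach is approached as far as the arm can. A call with a number of a shift or a turn outside -1 to 1 is refused whole. A call with a gripper value outside its range is refused whole. "jaw" is the opening, from 0 (shut) to 1 (fully open), set as the call begins (left out, the last holds). The fingers move at their own pace and stop on an object; the grip force is fixed at half the most. Time passes only in rows, so rows that repeat a pose let the fingers close. It gives the time, the measured TCP pose, the force, the opening and the grip force at its end, in the units of the state.
- ctrl.get_obs(): the state, without advancing time (a new reading comes with each control period).
- ctrl.snapshot(name): name is "scene" or "side" or "wrist"; returns the picture (420x560x3 uint8, red, green, blue); there is no depth.
- ctrl.calibration(name): a dict with "mtx" (3x3 intrinsics, pixels), "eye" and "attitude" of the camera in the world. Camera axes: x right, y up, looking along -z (the intrinsics and any distortion apply to the point x, -y, -z); pixel columns grow to the right and rows downward; lengths in m; the calibration is good to about 2 mm. A picture is of the moment at which its call begins: read the wrist's pose just before it. calibration takes no time and is no camera call; for the wrist camera it gives the pose at the moment of the call.
- ctrl.close_job(): hands the job in; it is judged then, once.
Trained networks look in the newest picture that a camera, given by its name, has taken for a name from the list of things; names that differ only in an ending like _2 or _b are one class to them, and where a whole thing is asked for, a point or a joint stands for the part that bears it (a point fixed in the world has none). Each returns a list of dicts, best first, with "conf" (0 to 1); they miss things now and then, are a little off and sometimes report something else, mostly with a low value. They report only what shows in the picture. A call takes as long as a camera call.
- ctrl.trace(thing, camera): "mask" (420x560 bool, what is visible of it) and "bbox" ([left, top, right, bottom] in pixels, round what is visible of it).
- ctrl.spot_point(thing, camera): "pixel" ([row, column] in pixels: a listed point, or the origin of a listed thing).
The state is a dict: "clock": time; "joint_pos": joint angles; "qvel": joint speeds; "tau": joint torques, N m; "tool_pos": TCP position; "orientation": TCP orientation; "force": force on the tool from outside, world axes, zero at the start; "moment": the same for the moment, N m; "opening": finger opening in m; "gripper_force": force on a finger pad.
Only numpy, scipy, OpenCV 4.12 (cv2) and the standard library are available. Lean on these libraries where they do the work, as an engineer would, in place of code of your own. Each camera call takes 0.05 s, during which the arm holds its last target. There are 200 camera calls.

## Working session

There is one attempt and no reset: what is moved stays moved. The work goes in short steps, Python scripts to look and compute and a tool call to move; the robot and the scene stay as the last step left them, time stands still between calls to the robot, and variables do not carry over. Pictures are saved under pics/ and viewed, at most 10 in all, crops included, and the job is handed in when it is done.

Besides the shell and the picture viewer there is one more tool, called after "Call:" as name(argument=value, ...), one argument or row to a line, values as JSON. send_rows: Moves the arm, as the interface text tells. Its arguments: {"type":"object","properties":{"increments":{"type":"array"},"jaw":{"type":"number"}},"required":["increments"]}

```bash
mkdir -p pics
cat > h.py <<'E'
import numpy as np, cv2
from plant import ctrl
def snap(c):
    im=ctrl.snapshot(c); return im
def ray(c,px,cal=None):
    k=cal or ctrl.calibration(c); A=np.array(k['attitude'],float)
    if A.shape!=(3,3):
        from scipy.spatial.transform import Rotation as R
        A=R.from_euler('xyz',A,degrees=True).as_matrix()
    M=np.array(k['mtx']); d=np.linalg.inv(M)@[px[1],px[0],1.]
    d=A@(d*[1,-1,-1]); return np.array(k['eye'],float),d
def onz(c,px,z,cal=None):
    e,d=ray(c,px,cal); return e+d*(z-e[2])/d[2]
def tri(obs):
    S=np.zeros((3,3));b=np.zeros(3);
    for e,d in obs:
        d=d/np.linalg.norm(d);P=np.eye(3)-np.outer(d,d);S+=P;b+=P@e
    return np.linalg.solve(S,b)
E
python3 - <<'E'
from h import *
print(ctrl.get_obs(), ctrl.grasp_offset)
cv2.setNumThreads(1)
ims=[]
for c in ['scene','side','wrist']:
    k=ctrl.calibration(c); print(c,k)
    im=snap(c); cv2.imwrite(f'pics/{c}0.png',im[...,::-1])
    if c=='wrist': continue
    for n in ['head_edge','gauge_handle','gauge_line','rider','mark','tin','tin_lid','tin2','tray','bay','station','mug','glass','jar','cup','can','spoon']:
        print(n,[(round(r['conf'],2),np.round(r['pixel']).tolist()) for r in ctrl.spot_point(n,c)[:2]])
E
```

```text
{'clock': 0.0, 'joint_pos': array([-5.15613431e+01,  2.05920364e+01,  6.31355576e-01, -1.96375089e-02,
       -7.01346686e+01, -1.65075252e+01]), 'qvel': array([-0.0033136 ,  0.00049182, -0.01469743,  0.00454485,  0.0435434 ,
       -0.10100025]), 'tau': array([-4.03969289e-04, -5.82724893e+01,  2.93044960e+01,  6.99740231e+00,
        6.80366720e-03, -1.69117775e-04]), 'tool_pos': array([ 0.25189433, -0.62569604,  0.22559904]), 'orientation': array([ 1.79903335e+02, -9.39595646e-03, -1.58075549e+02]), 'force': array([-0.23423709,  0.56733692,  0.5355215 ]), 'moment': array([ 0.01999029, -0.03305932,  0.01328878]), 'gripper_force': 0.0, 'opening': 0.08772775558710648} 0.0188
scene {'mtx': array([[517.50497435,   0.        , 282.75950739],
       [  0.        , 517.50497435, 209.80501716],
       [  0.        ,   0.        ,   1.        ]]), 'eye': array([1.16226226, 0.31821073, 1.13219168]), 'attitude': array([ 36.75701638,  -0.15246659, 122.77547661])}
head_edge [(0.59, [250.0, 390.0]), (0.58, [213.0, 339.0])]
gauge_handle [(0.66, [273.0, 378.0])]
gauge_line [(0.3, [188.0, 246.0])]

[... 1099 characters left out ...]
tin_lid [(0.63, [218.0, 257.0])]
tin2 [(0.74, [276.0, 339.0]), (0.65, [232.0, 232.0])]
tray [(0.82, [292.0, 323.0]), (0.45, [214.0, 208.0])]
bay [(0.95, [298.0, 308.0]), (0.21, [233.0, 233.0])]
station [(0.82, [215.0, 211.0])]
mug [(0.85, [218.0, 314.0])]
glass [(0.62, [244.0, 342.0])]
jar [(0.94, [242.0, 153.0])]
cup [(0.76, [270.0, 210.0])]
can [(0.71, [300.0, 419.0])]
spoon [(0.79, [267.0, 380.0])]
wrist {'mtx': array([[368.45173118,   0.        , 275.97761607],
       [  0.        , 368.45173118, 212.62875501],
       [  0.        ,   0.        ,   1.        ]]), 'eye': array([ 0.18887142, -0.65151554,  0.38623017]), 'attitude': array([-1.48878759e+01, -1.76499953e-02,  1.11852698e+02])}
```

View pics/scene0.png

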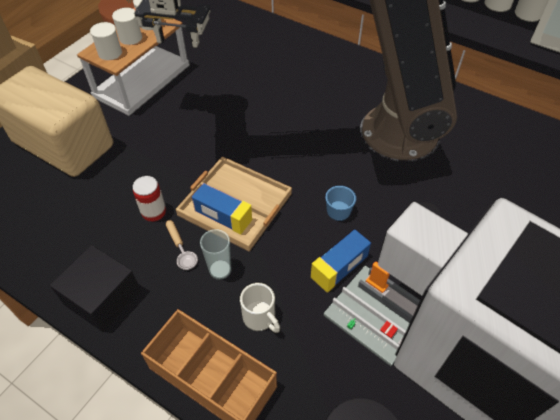

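View pics/side0.png

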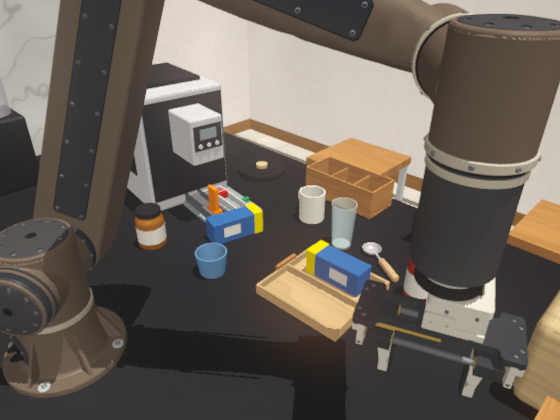

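The scene view shows the loose tin at about (262,340), in front of the orange handle at (277,378). The green mark is at (323,350), the red pointer at (328,388), and the tray at (202,236) with tin2 in its far bay. The side view agrees: handle (200,214), tin (225,234), tray (292,323).

Run:
```python
from h import *
S={'head_edge':(250,390),'gauge_handle':(273,378),'tin_lid':(274,320),'tin':(266,339),'tin2':(214,223),'tray':(202,236),'bay':(192,247),'station':(298,386),'mark':(323,350),'rider':(335,385),'glass':(266,216),'cup':(211,341)}
D={'head_edge':(161,211),'gauge_handle':(197,214),'tin_lid':(218,257),'tin':(232,232),'tin2':(276,339),'tray':(292,323),'bay':(298,308),'station':(215,211),'mark':(200,242),'rider':(194,225),'glass':(244,342),'cup':(270,210)}
for n in S:
    p=tri([ray('scene',S[n]),ray('side',D[n])]); print(n,p.round(3))
# tray corners & tin corners on planes
for n in ['tin','tray','mark','rider','gauge_handle','tin2']:
  for c in ['scene','side']:
    for r in ctrl.trace(n,c)[:2]:
      m=r['mask'].astype(np.uint8); ys,xs=np.nonzero(m)
      h=cv2.convexHull(np.c_[xs,ys].astype(np.int32)); a=cv2.approxPolyDP(h,4,True)[:,0]
      z={'tin':.065,'tin2':.073,'tray':.026,'mark':.0,'rider':.034,'gauge_handle':.108}[n]
      print(n,c,round(r['conf'],2),int(m.sum()),a.tolist()); print('  ',[np.round(onz(c,(v,u),z)[:2],3).tolist() for u,v in a])
```

```text
head_edge [0.536 0.189 0.189]
gauge_handle [0.533 0.18  0.077]
tin_lid [0.587 0.057 0.035]
tin [0.52  0.082 0.004]
tin2 [ 0.56  -0.261  0.016]
tray [ 0.5   -0.261  0.002]
bay [ 0.456 -0.253  0.006]
station [ 0.539  0.215 -0.002]
mark [0.648 0.181 0.019]
rider [0.634 0.258 0.018]
glass [ 0.691 -0.178  0.006]
cup [ 0.367 -0.002 -0.   ]
tin scene 0.8 1933 [[370, 241], [367, 256], [328, 290], [311, 277], [313, 261], [353, 230]]
   [[0.454, 0.122], [0.497, 0.135], [0.628, 0.102], [0.62, 0.051], [0.58, 0.033], [0.448, 0.071]]
tin scene 0.79 1791 [[251, 220], [237, 233], [195, 210], [192, 195], [202, 184], [249, 203]]
   [[0.561, -0.161], [0.613, -0.168], [0.614, -0.3], [0.579, -0.338], [0.535, -0.339], [0.52, -0.197]]
tin side 0.93 1592 [[262, 229], [217, 243], [207, 237], [205, 219], [253, 204], [261, 211]]
   [[0.525, -0.031], [0.4, 0.003], [0.399, 0.043], [0.45, 0.117], [0.599, 0.084], [0.588, 0.039]]
tin side 0.75 2219 [[370, 276], [355, 297], [306, 272], [306, 250], [325, 242], [369, 264]]
   [[0.561, -0.349], [0.479, -0.367], [0.469, -0.235], [0.535, -0.178], [0.595, -0.189], [0.597,
[... 1893 characters left out ...]
353, 230]]
   [[0.46, 0.123], [0.502, 0.137], [0.632, 0.103], [0.624, 0.053], [0.584, 0.035], [0.453, 0.073]]
tin2 scene 0.79 1791 [[251, 220], [237, 233], [195, 210], [192, 195], [202, 184], [249, 203]]
   [[0.566, -0.157], [0.617, -0.164], [0.618, -0.295], [0.584, -0.333], [0.54, -0.334], [0.524, -0.193]]
tin2 side 0.93 1592 [[262, 229], [217, 243], [207, 237], [205, 219], [253, 204], [261, 211]]
   [[0.516, -0.04], [0.393, -0.006], [0.392, 0.033], [0.442, 0.106], [0.59, 0.074], [0.579, 0.029]]
tin2 side 0.75 2219 [[370, 276], [355, 297], [306, 272], [306, 250], [325, 242], [369, 264]]
   [[0.552, -0.354], [0.471, -0.372], [0.462, -0.242], [0.526, -0.185], [0.586, -0.196], [0.588, -0.327]]
```

Call:
send_rows(
  increments=[
    [[0.35,1,0.15,-0.44],[0.35,1,0.15,-0.44],[0.35,1,0.15,-0.44],[0.35,1,0.15,-0.44]],
  ],
)

```text
clock: 2.95
tool_pos: [0.3227, -0.4241, 0.2575]
orientation: [-180.0, 0.1, 163.9]
force: [0.3, -0.8, 0.2]
opening: 0.0875
gripper_force: 0.0
```

Call:
send_rows(
  increments=[
    [[0.35,1,0.1,0],[0.35,1,0.1,0],[0.35,1,0.1,0],[0.35,1,0.1,0]],
  ],
)

```text
clock: 3.45
tool_pos: [0.3929, -0.2237, 0.2775]
orientation: [180.0, 0.1, 164.3]
force: [0.3, -0.3, -0.8]
opening: 0.0875
gripper_force: 0.0
```

Call:
send_rows(
  increments=[
    [[0.5,1,0,0],[0.5,1,0,0],[0.5,1,0,0],[0.5,1,0,0],[0.5,1,0,0]],
  ],
)

```text
clock: 4.08
tool_pos: [0.4929, -0.024, 0.2763]
orientation: [-180.0, -0.0, 164.3]
force: [-0.2, -0.0, -0.1]
opening: 0.0877
gripper_force: 0.0
```

Run:
```python
from h import *
k=ctrl.calibration('wrist'); print(k['eye'],k['attitude'])
im=snap('wrist'); cv2.imwrite('pics/w1.png',im[...,::-1])
im=snap('scene'); cv2.imwrite('pics/s1.png',im[250:420,300:480,::-1].repeat(3,0).repeat(3,1))
r=ctrl.trace('tin','wrist')
for q in r[:2]:
  m=q['mask'].astype(np.uint8); h=cv2.convexHull(np.argwhere(m)[:,::-1].astype(np.int32)); a=cv2.approxPolyDP(h,4,True)[:,0]
  print(q['conf'],m.sum(),a.tolist(),[np.round(onz('wrist',(v,u),.065,k)[:2],3).tolist() for u,v in a])
for n in ['mark','rider','gauge_handle']:
  for q in ctrl.spot_point(n,'wrist')[:2]: print(n,q['conf'],q['pixel'],[np.round(onz('wrist',q['pixel'],z,k)[:2],3) for z in ([.08] if n=='gauge_handle' else [.012])])
```

```text
[ 0.42736291 -0.00520458  0.43599254] [-1.48479139e+01 -4.86084957e-02  7.42144568e+01]
0.73 9344 [[408, 108], [405, 246], [351, 254], [341, 231], [344, 112]] [[0.456, 0.12], [0.595, 0.091], [0.588, 0.033], [0.56, 0.029], [0.443, 0.059]]
0.68 1013 [[155, 240], [158, 248], [107, 277], [93, 276], [92, 259]] [[0.516, -0.163], [0.525, -0.164], [0.542, -0.229], [0.537, -0.243], [0.518, -0.236]]
mark 0.62 [216.0, 534.2] [array([0.624, 0.26 ])]
rider 0.77 [217.7, 534.3] [array([0.626, 0.26 ])]
gauge_handle 0.86 [168.9, 497.4] [array([0.535, 0.188])]
```

View pics/w1.png

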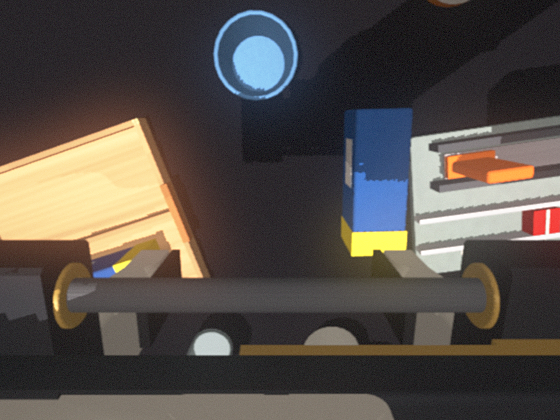

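View pics/s1.png

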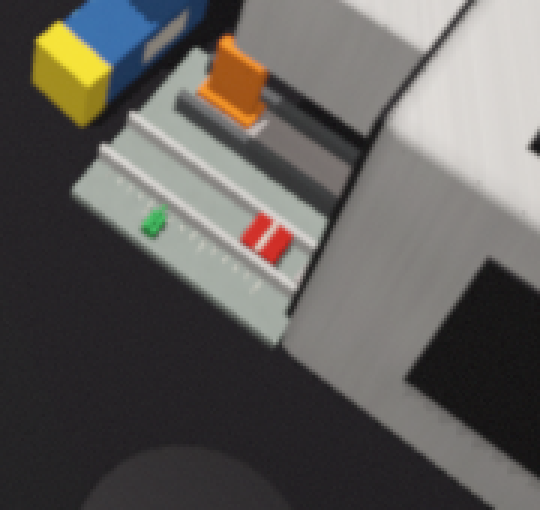

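The wrist view shows the tin at columns 344–408, rows 108–254, with its yellow end down, and the handle beside it at (165,490). The scene crop shows the green mark left of the channel and the pointer near the machine. I'll grip the tin high, so the gripper's body clears the fin top.

Call:
send_rows(
  increments=[
    [[0.085,0.46,-0.65,0.055],[0.085,0.46,-0.65,0.055],[0.085,0.46,-0.65,0.055],[0.085,0.46,-0.65,0.055]],
  ],
  jaw=1,
)

```text
clock: 4.88
tool_pos: [0.5079, 0.0656, 0.1446]
orientation: [-179.9, -0.2, 168.9]
force: [-0.1, -0.5, 0.3]
opening: 0.0875
gripper_force: 0.0
```

Call:
send_rows(
  increments=[
    [[0,0,-0.25,0],[0,0,-0.48,0],[0,0,-0.48,0],[0,0,-0.48,0]],
  ],
)

```text
clock: 5.38
tool_pos: [0.5103, 0.0656, 0.0527]
orientation: [180.0, 0.1, 168.8]
force: [0.4, -0.4, 0.4]
opening: 0.0876
gripper_force: 0.0
```

Call:
send_rows(
  increments=[
    [[0,0,0,0],[0,0,0,0],[0,0,0,0],[0,0,0,0]],
  ],
  jaw=0.5,
)

```text
clock: 5.88
tool_pos: [0.5097, 0.0663, 0.0512]
orientation: [179.9, 0.1, 168.9]
force: [-0.5, 3.9, 6.9]
opening: 0.0559
gripper_force: 30.0
```

Call:
send_rows(
  increments=[
    [[0,-0.02,0.25,0],[0,-0.15,0.6,0],[-0.03,-0.5,0.75,0.2],[-0.06,-1,0.75,0.4],[-0.06,-1,0.75,0.6],[-0.06,-1,0.75,0.8],[-0.06,-1,0.75,0.8]],
  ],
)

```text
clock: 6.75
tool_pos: [0.4955, -0.1357, 0.1996]
orientation: [179.9, -0.1, -140.4]
force: [0.8, 0.6, -1.5]
opening: 0.0556
gripper_force: 30.0
```

Call:
send_rows(
  increments=[
    [[-0.25,-0.67,0,0.2],[-0.25,-0.67,0,0.42],[-0.25,-0.67,0,0.42],[-0.25,-0.67,0,0.42]],
  ],
)

```text
clock: 7.25
tool_pos: [0.4447, -0.2697, 0.1994]
orientation: [179.8, -0.0, -104.4]
force: [1.1, -0.1, -1.3]
opening: 0.0561
gripper_force: 30.0
```

Run:
```python
from h import *
o=ctrl.get_obs(); print(o['tool_pos'],o['orientation'],o['joint_pos'])
k=ctrl.calibration('wrist'); print(k['eye'],k['attitude'])
im=snap('wrist'); im2=snap('scene'); cv2.imwrite('pics/w2.png',np.hstack([cv2.resize(im,(400,300)),cv2.resize(im2[100:300,130:397],(400,300))])[...,::-1])
for c in ['wrist','scene']:
 for n in ['bay','tin']:
  for q in ctrl.spot_point(n,c)[:2]: print(c,n,q['conf'],q['pixel'],onz(c,q['pixel'],.008,k if c=='wrist' else None).round(3))
m=ctrl.trace('tray','wrist')
for q in m[:1]:
  h=cv2.convexHull(np.argwhere(q['mask'])[:,::-1].astype(np.int32)); a=cv2.approxPolyDP(h,5,True)[:,0]
  print(q['conf'],a.tolist(),[np.round(onz('wrist',(v,u),.026,k)[:2],3).tolist() for u,v in a])
```

```text
[ 0.44471687 -0.26974016  0.19938851] [ 1.79799502e+02 -9.03469472e-03 -1.04436071e+02] [-9.60590694e+00  7.23518646e+00 -2.08361183e+01 -8.91379767e-03
 -6.21292422e+01 -4.82599940e+00]
[ 0.42856778 -0.33605535  0.35905465] [-1.48651147e+01 -1.57792098e-01  1.65485001e+02]
wrist bay 0.61 [250.0, 275.9] [ 0.461 -0.208  0.008]
wrist tin 0.92 [224.8, 168.9] [ 0.557 -0.26   0.008]
wrist tin 0.6 [248.2, 275.7] [ 0.461 -0.21   0.008]
scene bay 0.7 [187.1, 245.8] [ 0.444 -0.264  0.008]
scene tin 0.95 [152.7, 243.5] [ 0.341 -0.345  0.008]
scene tin 0.77 [214.9, 225.3] [ 0.553 -0.254  0.008]
0.86 [[347, 250], [201, 337], [101, 237], [55, 133], [203, 74], [294, 55]] [[0.393, -0.197], [0.557, -0.142], [0.617, -0.269], [0.62, -0.37], [0.479, -0.384], [0.401, -0.379]]
```

View pics/w2.png

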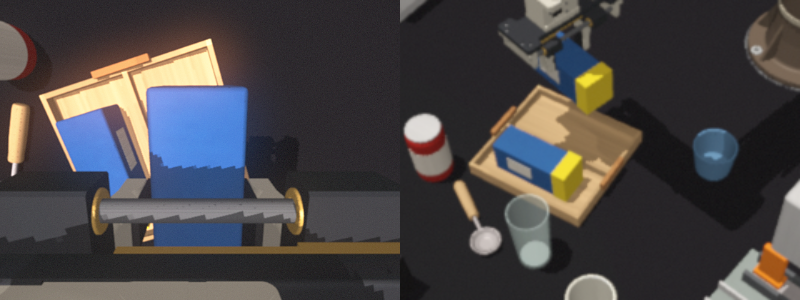

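The tin is held square with its yellow end toward +y, like tin2's (scene crop: yellow at (592,88) and (567,168)). It still needs about 19° of turn before lowering.

Call:
send_rows(
  increments=[
    [[0.035,0,-0.1,0.22],[0.035,0,-0.3,0.22],[0.035,0,-0.5,0.22],[0.035,0,-0.6,0.22],[0.035,0,-0.66,0.22],[0.035,0,-0.69,0.22],[0.035,0,-0.69,0.22]],
  ],
)

```text
clock: 8.48
tool_pos: [0.4544, -0.2681, 0.0628]
orientation: [-180.0, -0.0, -85.6]
force: [-0.9, -0.5, -2.3]
opening: 0.0559
gripper_force: 30.0
```

Call:
send_rows(
  increments=[
    [[0,0,-0.012,0],[0,0,-0.012,0]],
  ],
)

```text
clock: 8.72
tool_pos: [0.4543, -0.2682, 0.0606]
orientation: [-180.0, -0.0, -85.6]
force: [-0.4, -0.9, -2.5]
opening: 0.0558
gripper_force: 30.0
```

Call:
send_rows(
  increments=[
    [[0,0,0,0],[0,0,0,0],[0,0,0,0]],
  ],
  jaw=0.9,
)

```text
clock: 9.1
tool_pos: [0.4543, -0.2682, 0.0604]
orientation: [-180.0, -0.0, -85.6]
force: [0.1, -0.0, 0.4]
opening: 0.077
gripper_force: 0.0
```

Call:
send_rows(
  increments=[
    [[0,0,0.25,0],[0,0,0.6,0],[0,0,0.9,0],[0,0,0.9,0]],
  ],
)

```text
clock: 9.6
tool_pos: [0.4565, -0.269, 0.2458]
orientation: [-179.5, -0.2, -85.6]
force: [-0.2, 0.8, -0.7]
opening: 0.0788
gripper_force: 0.0
```

Run:
```python
from h import *
o=ctrl.get_obs(); print(o['joint_pos'],o['clock'],o['tool_pos'])
im=snap('side'); im2=snap('scene'); cv2.imwrite('pics/w3.png',np.hstack([cv2.resize(im[150:360,130:410],(400,300)),cv2.resize(im2[100:300,130:397],(400,300))])[...,::-1])
for q in ctrl.trace('tin','scene')[:2]:
  h=cv2.convexHull(np.argwhere(q['mask'])[:,::-1].astype(np.int32)); a=cv2.approxPolyDP(h,4,True)[:,0]
  print(q['conf'],a.tolist(),[np.round(onz('scene',(v,u),.073)[:2],3).tolist() for u,v in a])
```

```text
[ -9.23170031   5.75365547 -16.26896869   0.08576482 -67.43247352
  13.62499245] 9.6 [ 0.45653873 -0.26904843  0.24577449]
0.72 [[251, 220], [238, 233], [196, 211], [192, 196], [205, 184], [249, 203]] [[0.566, -0.157], [0.616, -0.162], [0.619, -0.291], [0.586, -0.331], [0.536, -0.327], [0.524, -0.193]]
0.59 [[273, 194], [260, 206], [220, 187], [216, 172], [225, 160], [271, 177]] [[0.466, -0.157], [0.517, -0.163], [0.522, -0.288], [0.486, -0.328], [0.438, -0.334], [0.42, -0.194]]
```

View pics/w3.png

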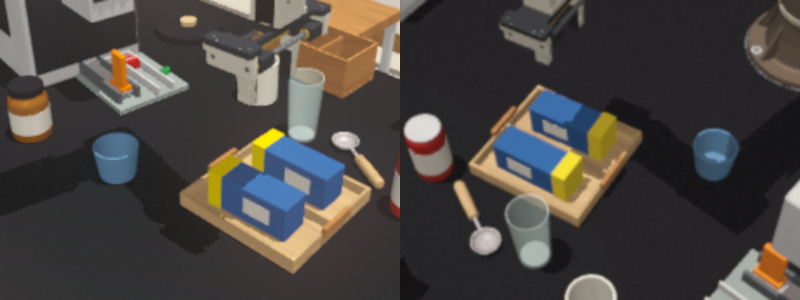

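The tin sits in the near bay, parallel to tin2 with its yellow end the same way, and nothing else has moved. The rows can't command a lean, so I'll test whether stretching past the reach limit tilts the tool, in free space and with the closing axis square to the arm's plane.

Call:
send_rows(
  increments=[
    [[0.1,0,0.3,-0.12],[0.3,-0.05,0.5,-0.24],[0.5,-0.1,0.5,-0.36],[0.8,-0.12,0.5,-0.48],[0.98,-0.15,0.5,-0.6],[0.98,-0.15,0.5,-0.7],[0.98,-0.15,0.5,-0.8],[0.98,-0.15,0.5,-0.9],[0.98,-0.15,0.5,-0.99],[0.98,-0.15,0.5,-0.99]],
  ],
)

```text
clock: 11.0
tool_pos: [0.6498, -0.298, 0.3376]
orientation: [179.9, -0.2, -170.6]
force: [-0.2, -0.2, -0.5]
opening: 0.0792
gripper_force: 0.0
```

Call:
send_rows(
  increments=[
    [[0.98,-0.15,0,-0.12],[0.98,-0.15,0,-0.21],[0.98,-0.15,0,-0.21],[0.98,-0.15,0,-0.21]],
  ],
)

```text
clock: 11.5
tool_pos: [0.8489, -0.3276, 0.3306]
orientation: [179.9, -0.6, 171.5]
force: [0.7, 0.5, -1.0]
opening: 0.079
gripper_force: 0.0
```

Run:
```python
from h import *
o=ctrl.get_obs(); print(o['joint_pos'].round(2),o['clock'],o['tool_pos'],o['orientation'])
```

```text
[-8.9700e+00  4.7080e+01  5.9600e+01 -8.0000e-02 -1.0307e+02 -8.9530e+01] 11.5 [ 0.84888301 -0.32763136  0.33059381] [179.91872976  -0.55340318 171.51825676]
```

Call:
send_rows(
  increments=[
    [[0.3,-0.05,0,0],[0.6,-0.1,0,0],[0.98,-0.15,0,0],[0.98,-0.15,0,0]],
  ],
)

```text
clock: 12.0
tool_pos: [0.928, -0.323, 0.292]
orientation: [-179.1, 3.2, 171.4]
force: [-0.8, -0.5, 0.6]
opening: 0.0789
gripper_force: 0.0
```

Run:
```python
from h import *
o=ctrl.get_obs(); print(o['joint_pos'].round(2),o['clock'],o['tool_pos'],o['orientation'])
```

```text
[  -7.55   55.66   71.68    1.03 -102.84  -90.84] 12.0 [ 0.9279739  -0.32305     0.29195094] [-179.05575781    3.1939519   171.3867061 ]
```

Call:
send_rows(
  increments=[
    [[0.98,-0.15,0.3,0],[0.98,-0.15,0.3,0],[0.98,-0.15,0.3,0],[0.98,-0.15,0.3,0]],
  ],
)

```text
clock: 12.5
tool_pos: [0.9645, -0.3088, 0.2802]
orientation: [-178.2, 6.6, 171.4]
force: [0.1, 0.1, 0.0]
opening: 0.0788
gripper_force: 0.0
```

Run:
```python
from h import *
o=ctrl.get_obs(); print(o['joint_pos'].round(2),o['clock'],o['tool_pos'],o['orientation'])
```

```text
[ -6.04  56.71  71.66   2.14 -98.46 -92.25] 12.5 [ 0.96446005 -0.30877555  0.28022091] [-178.17277932    6.57322094  171.38648064]
```

Call:
send_rows(
  increments=[
    [[-0.5,0,0,0],[-0.5,0,0,0],[-0.5,0,0,0]],
  ],
)

```text
clock: 12.88
tool_pos: [0.8591, -0.3095, 0.2797]
orientation: [-178.2, 6.3, 171.3]
force: [1.2, 0.0, 1.6]
opening: 0.0787
gripper_force: 0.0
```

Call:
send_rows(
  increments=[
    [[0.95,-0.35,0,0],[0.95,-0.35,0,0],[0.95,-0.35,0,0],[0.95,-0.35,0,0],[0.95,-0.35,0,0],[0.95,-0.35,0,0],[0.95,-0.35,0,0],[0.95,-0.35,0,0]],
  ],
)

```text
clock: 13.88
tool_pos: [0.99, -0.3559, 0.2525]
orientation: [-177.1, 10.2, 171.5]
force: [-0.3, -1.1, -0.4]
opening: 0.0786
gripper_force: 0.0
```

Run:
```python
from h import *
o=ctrl.get_obs(); print(o['joint_pos'].round(2),o['clock'],o['tool_pos'],o['orientation'])
```

```text
[ -8.2   58.76  71.68   2.95 -92.75 -90.13] 13.875 [ 0.99000205 -0.35585181  0.25254789] [-177.10363903   10.18188118  171.51789256]
```

Call:
send_rows(
  increments=[
    [[0.95,-0.35,0.4,0],[0.95,-0.35,0.4,0]],
  ],
)

```text
clock: 14.12
tool_pos: [1.0107, -0.3642, 0.2567]
orientation: [-176.1, 13.4, 171.7]
force: [1.0, 0.2, 0.5]
opening: 0.0788
gripper_force: 0.0
```

Call:
send_rows(
  increments=[
    [[0.95,-0.35,0.4,0],[0.95,-0.35,0.4,0]],
  ],
)

```text
clock: 14.38
tool_pos: [1.0312, -0.3725, 0.2616]
orientation: [-175.0, 16.5, 172.0]
force: [0.2, 0.1, -0.1]
opening: 0.0789
gripper_force: 0.0
```

Call:
send_rows(
  increments=[
    [[0.95,-0.35,1,0]],
  ],
)

```text
clock: 14.5
tool_pos: [1.0368, -0.375, 0.2839]
orientation: [-174.3, 18.6, 172.2]
force: [0.1, 0.6, -1.2]
opening: 0.0788
gripper_force: 0.0
```

Call:
send_rows(
  increments=[
    [[0.95,-0.35,1,0]],
  ],
)

```text
clock: 14.62
tool_pos: [1.0435, -0.378, 0.3165]
orientation: [-173.4, 21.5, 172.5]
force: [-0.4, 0.2, 1.8]
opening: 0.0786
gripper_force: 0.0
```

Run:
```python
from h import *
o=ctrl.get_obs(); print(o['joint_pos'].round(2),o['clock'],o['tool_pos'],o['orientation'])
```

```text
[ -7.76  56.98  71.71   6.6  -83.26 -90.54] 14.625 [ 1.0434942  -0.37795932  0.31650377] [-173.3524267    21.49596499  172.49848407]
```

Call:
send_rows(
  increments=[
    [[-0.3,0.1,0,-0.12],[-0.3,0.1,0,-0.24],[-0.3,0.1,0,-0.36],[-0.3,0.1,0,-0.42]],
  ],
)

```text
clock: 15.12
tool_pos: [0.9826, -0.3569, 0.3188]
orientation: [-173.6, 21.5, 136.1]
force: [0.8, -1.9, 0.5]
opening: 0.0789
gripper_force: 0.0
```

Call:
send_rows(
  increments=[
    [[0.95,-0.35,0.5,0],[0.95,-0.35,0.5,0]],
  ],
)

```text
clock: 15.38
tool_pos: [1.0223, -0.3769, 0.3331]
orientation: [-174.1, 23.9, 136.8]
force: [-1.6, 2.4, 6.0]
opening: 0.0788
gripper_force: 0.0
```

Call:
send_rows(
  increments=[
    [[0.95,-0.35,0.7,0]],
  ],
)

```text
clock: 15.5
tool_pos: [1.0328, -0.3844, 0.3465]
orientation: [-174.9, 26.3, 137.0]
force: [-0.6, -0.4, -0.4]
opening: 0.0792
gripper_force: 0.0
```

Call:
send_rows(
  increments=[
    [[0.95,-0.35,0.7,0]],
  ],
)

```text
clock: 15.62
tool_pos: [1.0432, -0.392, 0.3684]
orientation: [-175.9, 29.1, 137.1]
force: [-0.7, 0.2, 1.1]
opening: 0.0792
gripper_force: 0.0
```

Call:
send_rows(
  increments=[
    [[0.95,-0.35,0.7,0]],
  ],
)

```text
clock: 15.75
tool_pos: [1.0537, -0.3991, 0.3847]
orientation: [-176.7, 31.7, 137.3]
force: [0.1, -0.6, 0.2]
opening: 0.0789
gripper_force: 0.0
```

Run:
```python
from h import *
o=ctrl.get_obs(); print(o['joint_pos'].round(2),o['clock'],o['tool_pos'],o['orientation'])
```

```text
[  -4.37   57.48   71.71   22.    -81.07 -128.21] 15.75 [ 1.0536727  -0.39914676  0.38469422] [-176.71624696   31.67862984  137.30360176]
```

Call:
send_rows(
  increments=[
    [[0.95,-0.35,0.7,0]],
  ],
)

```text
clock: 15.88
tool_pos: [1.0644, -0.4061, 0.3997]
orientation: [-177.5, 34.2, 137.5]
force: [-1.4, 0.3, -0.4]
opening: 0.0788
gripper_force: 0.0
```

Call:
send_rows(
  increments=[
    [[-0.25,0.1,0,0.12],[-0.5,0.25,0,0.24],[-0.75,0.4,0,0.36],[-1,0.5,0,0.48]],
  ],
)

```text
clock: 16.38
tool_pos: [0.8988, -0.3219, 0.3998]
orientation: [-177.2, 34.2, 172.5]
force: [-0.1, -0.8, 0.1]
opening: 0.0788
gripper_force: 0.0
```

Call:
send_rows(
  increments=[
    [[-0.25,0.2,0,0.12],[-0.5,0.4,0,0.24],[-0.75,0.6,0,0.36],[-1,0.75,0,0.48]],
  ],
)

```text
clock: 16.88
tool_pos: [0.6998, -0.172, 0.4]
orientation: [-176.9, 34.1, -146.1]
force: [-0.3, -1.3, -0.3]
opening: 0.0789
gripper_force: 0.0
```

Run:
```python
from h import *
o=ctrl.get_obs(); print(o['joint_pos'].round(2),o['clock'],o['tool_pos'],o['orientation'])
im=snap('scene'); cv2.imwrite('pics/s2.png',cv2.resize(im[240:380,310:450],(560,560),interpolation=cv2.INTER_CUBIC)[...,::-1])
def P(u,v,z): return onz('scene',(250+v/3,300+u/3),z)[:2]
for nm,a,b in [('w1',(100,148),(297,290)),('w2',(130,115),(318,248))]:
  p,q=P(*a,.03),P(*b,.03); print(nm,p,q,np.degrees(np.arctan2(*(q-p)[::-1])))
print('rider',P(267,236,.034),'mark',P(153,222,.0205), P(153,222,.012))
print('bed edge',P(74,190,.012),P(275,345,.012))
```

```text
[-10.39   8.7    8.05 -23.23 -63.41 -40.97] 16.875 [ 0.6998409  -0.17196948  0.40004364] [-176.93255151   34.11210886 -146.10714767]
w1 [0.62505944 0.11746418] [0.64730832 0.29723397] 82.94477083966451
w2 [0.58675825 0.12324107] [0.60860095 0.2964092 ] 82.81091689135806
rider [0.62267242 0.26011222] mark [0.65313443 0.1808218 ] [0.64924164 0.17977132]
bed edge [0.65908806 0.11497103] [0.68624842 0.30135139]
```

View pics/s2.png

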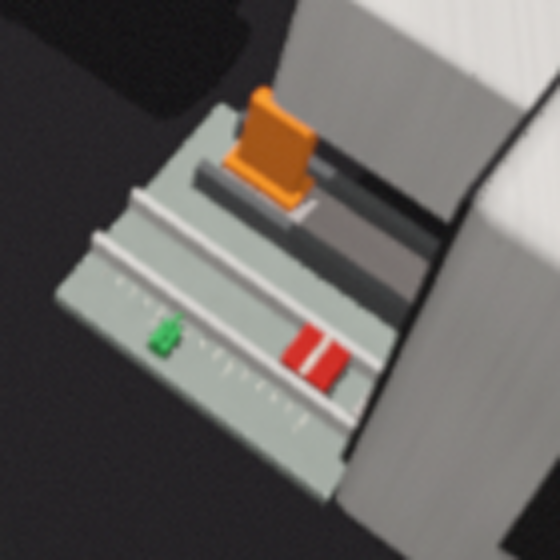

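The view is clear: green mark at (165,337), pointer's white line at (317,355), fin around (270,145). The station's yaw is about 82.5° and the lean persists at 34°, so I'm moving to a pose in front of the handle.

Call:
send_rows(
  increments=[
    [[-0.15,0.15,-0.1,0.12],[-0.3,0.3,-0.25,0.24],[-0.5,0.5,-0.4,0.36],[-0.6,0.6,-0.5,0.45]],
  ],
)

```text
clock: 17.42
tool_pos: [0.5804, -0.0527, 0.2976]
orientation: [-177.0, 33.9, -107.6]
force: [0.0, -0.1, 0.2]
opening: 0.0786
gripper_force: 0.0
```

Call:
send_rows(
  increments=[
    [[-0.15,0.15,-0.3,0.1],[-0.3,0.35,-0.5,0.12],[-0.3,0.4,-0.65,0.12],[-0.3,0.4,-0.65,0.12]],
  ],
)

```text
clock: 17.92
tool_pos: [0.5206, 0.0275, 0.1654]
orientation: [-177.4, 33.8, -97.7]
force: [-0.2, -0.3, 1.3]
opening: 0.0789
gripper_force: 0.0
```

Run:
```python
from h import *
o=ctrl.get_obs(); print(o['joint_pos'].round(2),o['clock'],o['tool_pos'],o['orientation'])
k=ctrl.calibration('wrist'); im=snap('wrist'); cv2.imwrite('pics/w4.png',im[...,::-1]); 
for n in ['gauge_handle','head_edge','rider']:
  for q in ctrl.spot_point(n,'wrist')[:2]: print(n,q['conf'],q['pixel'],onz('wrist',q['pixel'],{'gauge_handle':.08,'head_edge':.185,'rider':.034}[n],k).round(4))
snap('side')
for q in ctrl.trace('gauge_handle','side')[:2]:
  m=q['mask'];a=np.argwhere(m); print(q['conf'],a.min(0),a.max(0))
```

```text
[ -3.25  11.48 -14.53 -37.93 -63.67  12.03] 17.925 [0.52057067 0.02745884 0.16543971] [-177.35566911   33.82433413  -97.65045531]
gauge_handle 0.87 [282.0, 295.7] [0.5316 0.1861 0.08  ]
rider 0.93 [269.2, 230.5] [0.6116 0.2282 0.034 ]
0.71 [260 276] [318 343]
0.58 [185 192] [216 222]
```

View pics/w4.png

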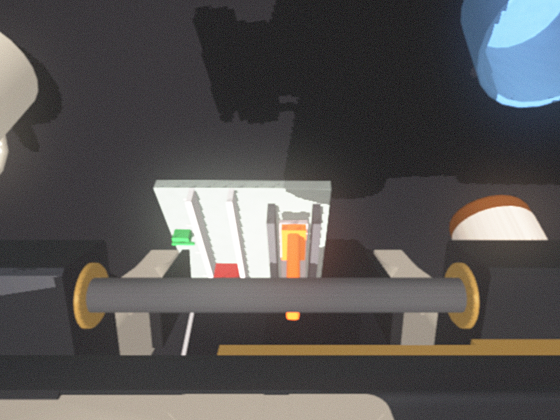

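The wrist view shows the bed's front edge running level from (182,156) to (183,330), so the yaw fits. The fin is at column 292 and sits squarely between the open fingers. I'll fix the station frame from the bed's corners and the handle.

Run:
```python
from h import *
k=ctrl.calibration('wrist')
L=onz('wrist',(182,156),.012,k)[:2];R=onz('wrist',(182,331),.012,k)[:2]
print(L,R,np.linalg.norm(R-L)); y=(R-L)/np.linalg.norm(R-L); yaw=np.degrees(np.arctan2(*y[::-1]))-90; x=np.array([y[1],-y[0]])
O=(L+.135*y+R-.035*y)/2+.09*x
print('yaw',yaw,'O',O,'handle home',O-.035*x)
for px,z in [((318,292),.108),((238,182),.029),((268,227),.034)]: 
  p=onz('wrist',px,z,k)[:2]-O; print(px,p@x,p@y, p+O)
h=tri([ray('wrist',(282,295.7),k),ray('scene',(273,378)),ray('side',(197,214))]); print(h)
for s in [(-.056,0,.108),(-.014,0,.108),(-.056,0,.03)]:
  p=np.r_[O+s[0]*x+s[1]*y,s[2]]
  for c in ['scene','side','wrist']:
    kk=ctrl.calibration(c); from scipy.spatial.transform import Rotation as Ro
    q=Ro.from_euler('xyz',kk['attitude'],degrees=True).as_matrix().T@(p-kk['eye'])*[1,-1,-1]; q=np.array(kk['mtx'])@q; print(c,s,(q[1::-1]/q[2]).round(1))
```

```text
[0.66060627 0.10632876] [0.49506681 0.12641289] 0.16675336108759592
yaw 83.08238275676092 O [0.53904031 0.21173776] handle home [0.53482484 0.17699255]
(318, 292) -0.0060465392627388325 -0.0023195894029501662 [0.54061475 0.20545586]
(238, 182) -0.024140539551864383 -0.11995206878565864 [0.65521163 0.17332568]
(268, 227) 0.025167477160017885 -0.07811311143058074 [0.61961601 0.22731392]
[0.5337437  0.18102231 0.08011531]
scene (-0.056, 0, 0.108) [261.3 370.6]
side (-0.056, 0, 0.108) [190.4 218.3]
wrist (-0.056, 0, 0.108) [291.4 294.2]
scene (-0.014, 0, 0.108) [271.5 386. ]
side (-0.014, 0, 0.108) [185.1 210.6]
wrist (-0.014, 0, 0.108) [314.2 294.4]
scene (-0.056, 0, 0.03) [278.1 366.1]
side (-0.056, 0, 0.03) [213.8 220. ]
wrist (-0.056, 0, 0.03) [220.1 295.1]
```

Call:
send_rows(
  increments=[
    [[0.01,0.05,-0.25,0],[0.02,0.15,-0.45,0],[0.04,0.4,-0.505,0],[0.06,0.6,-0.505,0],[0.07,0.72,-0.505,0],[0.077,0.79,-0.505,0],[0.077,0.8,-0.505,0],[0.077,0.8,-0.505,0]],
  ],
  jaw=0.9,
)

```text
clock: 19.23
tool_pos: [0.5373, 0.186, 0.065]
orientation: [-177.3, 33.8, -97.7]
force: [0.2, -0.2, 0.4]
opening: 0.0788
gripper_force: 0.0
```

Run:
```python
from h import *
k=ctrl.calibration('wrist'); im=snap('wrist'); im2=snap('side'); cv2.imwrite('pics/w5.png',np.hstack([cv2.resize(im,(400,300)),cv2.resize(im2[130:250,140:300],(400,300))])[...,::-1])
```

```text
(no output)
```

View pics/w5.png

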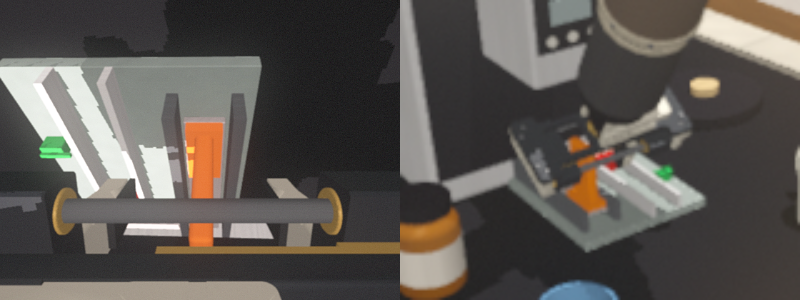

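The fin (wrist column 202) is centred between the fingers (107 and 295), with no contact force. Closing now.

Call:
send_rows(
  increments=[
    [[0,0,0,0],[0,0,0,0],[0,0,0,0],[0,0,0,0],[0,0,0,0],[0,0,0,0]],
  ],
  jaw=0,
)

```text
clock: 20.08
tool_pos: [0.5372, 0.1867, 0.0648]
orientation: [-177.3, 33.9, -97.7]
force: [-0.0, -0.5, -0.2]
opening: 0.0246
gripper_force: 0.0
```

Call:
send_rows(
  increments=[
    [[0,0,0,0],[0,0,0,0],[0,0,0,0]],
  ],
)

```text
clock: 20.45
tool_pos: [0.5346, 0.1872, 0.0645]
orientation: [-177.6, 33.9, -97.7]
force: [-4.0, -0.5, 5.5]
opening: 0.0133
gripper_force: 30.2
```

Call:
send_rows(
  increments=[
    [[-0.006,-0.05,0,0],[-0.012,-0.1,0,0],[-0.018,-0.15,0,0],[-0.024,-0.2,0,0],[-0.03,-0.25,0,0],[-0.036,-0.3,0,0]],
  ],
)

```text
clock: 21.2
tool_pos: [0.5269, 0.129, 0.0645]
orientation: [-177.7, 34.0, -97.8]
force: [-3.5, 9.5, 0.9]
opening: 0.0134
gripper_force: 30.2
```

```bash
cat > m.py <<'E'
from h import *
import sys
o=ctrl.get_obs(); print(o['clock'],o['tool_pos'],o['force'],o['opening'])
im=snap('scene'); c=cv2.resize(im[270:360,320:440],(800,600),interpolation=cv2.INTER_CUBIC); cv2.imwrite(sys.argv[1],c[...,::-1])
x=np.array([np.cos(np.radians(83)),np.sin(np.radians(83))])
hsv=cv2.cvtColor(im,cv2.COLOR_RGB2HSV)
win=np.zeros(im.shape[:2],bool); win[285:360,330:420]=1
def blob(lo,hi):
    m=cv2.inRange(hsv,lo,hi).astype(bool)&win; n,l,s,ce=cv2.connectedComponentsWithStats(m.astype(np.uint8))
    return m,[(s[i,4],ce[i]) for i in range(1,n) if s[i,4]>15]
for nm,lo,hi,z in [('green',(50,100,60),(80,255,255),.0205),('red',(0,150,60),(6,255,255),.03),('red2',(172,150,60),(180,255,255),.03)]:
    m,b=blob(lo,hi); print(nm,[(int(a),c.round(1).tolist(),onz('scene',c[::-1],z)[:2].round(4).tolist(),round(float(onz('scene',c[::-1],z)[:2]@x),4)) for a,c in b])
E
python3 m.py pics/p1.png
```

```text
21.2 [0.52693644 0.12899168 0.06454861] [-3.52229614  9.5419333   0.94751952] 0.013401862918515122
green [(46, [351.1, 323.8], [0.6525, 0.1807], 0.2588)]
red [(50, [370.6, 315.9], [0.6151, 0.2105], 0.2839), (51, [376.8, 320.4], [0.6177, 0.2275], 0.3011)]
red2 []
```

View pics/p1.png

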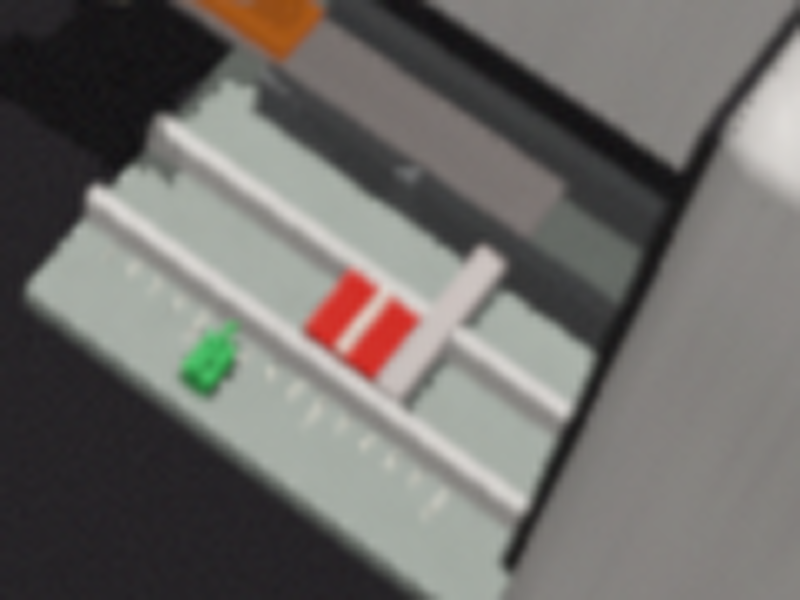

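The crop shows the cross arm now pushing the pointer: white line about (365,323), green rib tip about (238,325). That was my tenth picture, so from here I go by numeric profiles taken in the station frame.

```bash
cat > g.py <<'E'
from h import *
from scipy.spatial.transform import Rotation as Ro
k=ctrl.calibration('scene'); A=Ro.from_euler('xyz',k['attitude'],degrees=True).as_matrix()
th=np.radians(83); x=np.array([np.cos(th),np.sin(th)]); y=np.array([-x[1],x[0]]); O=np.array([.6227,.2601])
def samp(im,a,b,z):
    p=O+np.multiply.outer(a,x)+np.multiply.outer(b,y); P=np.concatenate([p,np.full(p.shape[:-1]+(1,),z)],-1)
    q=((P-k['eye'])@A*[1,-1,-1])@np.array(k['mtx']).T; q=(q[...,:2]/q[...,2:]).astype(np.float32)
    return cv2.remap(im,q[...,0],q[...,1],cv2.INTER_CUBIC)
def run():
    o=ctrl.get_obs(); im=np.mean([ctrl.snapshot('scene') for _ in range(2)],0).astype(np.float32)
    s=np.arange(-.11,.03,.0005)
    # rider: red = R-G at z=.034
    for z,b in [(.034,(-.006,.006)),(.034,(-.009,-.003)),(.034,(.003,.009))]:
        pr=samp(im,s,np.zeros(len(s)),z)*0; bs=np.linspace(*b,7)
        pr=np.mean([samp(im[...],s,np.full(len(s),t),z) for t in bs],0).reshape(len(s),3)
        red=pr[:,0]-pr[:,1]; m=red>60; i0,i1=np.nonzero(m)[0][[0,-1]]
        g=np.where((np.arange(len(s))>i0+4)&(np.arange(len(s))<i1-4),pr[:,1],0); w=np.clip(g-g.max()*.6,0,None)
        print('rider edges',s[i0],s[i1],'mid',(s[i0]+s[i1])/2,'line',(w*s).sum()/w.sum())
    for z in (.029,.020):
      for b in np.arange(-.056,-.019,.004):
        pr=samp(im,s,np.full(len(s),b),z).reshape(len(s),3); gr=pr[:,1]-(pr[:,0]+pr[:,2])/2; w=np.clip(gr-40,0,None)
        if w.sum()>200: print('green z',z,'b',round(b,3),'c',((w*s).sum()/w.sum()).round(4),'max',gr.max().round(),'at',s[gr.argmax()].round(4),'width',(w>0).sum()*.0005)
    print(o['clock'],o['tool_pos'],o['force'])
run()
E
python3 g.py
```

```text
rider edges -0.056999999999999953 -0.027499999999999927 mid -0.04224999999999994 line -0.042475880891961276
rider edges -0.056999999999999953 -0.027499999999999927 mid -0.04224999999999994 line -0.04248551869970649
rider edges -0.056999999999999953 -0.027499999999999927 mid -0.04224999999999994 line -0.042337088367328475
green z 0.029 b -0.052 c -0.0731 max 74.0 at -0.071 width 0.0115
green z 0.029 b -0.048 c -0.0741 max 100.0 at -0.0715 width 0.014
green z 0.029 b -0.044 c -0.0741 max 101.0 at -0.077 width 0.014
green z 0.029 b -0.04 c -0.0741 max 103.0 at -0.0715 width 0.014
green z 0.029 b -0.036 c -0.0745 max 97.0 at -0.075 width 0.0125
green z 0.029 b -0.032 c -0.0754 max 69.0 at -0.0755 width 0.006
green z 0.02 b -0.048 c -0.0747 max 75.0 at -0.0735 width 0.0115
green z 0.02 b -0.044 c -0.0757 max 101.0 at -0.073 width 0.014
green z 0.02 b -0.04 c -0.0757 max 101.0 at -0.0785 width 0.014
green z 0.02 b -0.036 c -0.0757 max 103.0 at -0.073 width 0.014
green z 0.02 b -0.032 c -0.0761 max 97.0 at -0.0765 width 0.012
green z 0.02 b -0.028 c -0.077 max 69.0 at -0.077 width 0.006
21.25 [0.52680076 0.12798223 0.06450822] [-5.23012002  7.10134553  4.13854979]
```

Call:
send_rows(
  increments=[
    [[-0.005,-0.04,0,0],[-0.01,-0.08,0,0],[-0.014,-0.115,0,0],[-0.017,-0.14,0,0],[-0.017,-0.145,0,0],[-0.017,-0.145,0,0]],
  ],
)

```text
clock: 22.1
tool_pos: [0.5232, 0.1004, 0.0645]
orientation: [-177.8, 34.1, -97.8]
force: [-5.0, 10.4, 2.4]
opening: 0.0127
gripper_force: 30.1
```

```bash
python3 g.py
```

```text
rider edges -0.08449999999999998 -0.05499999999999995 mid -0.06974999999999996 line -0.07012119950117662
rider edges -0.08449999999999998 -0.05499999999999995 mid -0.06974999999999996 line -0.07005212999627483
rider edges -0.08449999999999998 -0.05499999999999995 mid -0.06974999999999996 line -0.07001228755424309
green z 0.029 b -0.052 c -0.0731 max 74.0 at -0.071 width 0.0115
green z 0.029 b -0.048 c -0.0741 max 101.0 at -0.0715 width 0.014
green z 0.029 b -0.044 c -0.0742 max 102.0 at -0.077 width 0.014
green z 0.029 b -0.04 c -0.0741 max 102.0 at -0.0715 width 0.014
green z 0.029 b -0.036 c -0.0745 max 98.0 at -0.075 width 0.0125
green z 0.029 b -0.032 c -0.0754 max 68.0 at -0.0755 width 0.006
green z 0.02 b -0.048 c -0.0747 max 76.0 at -0.0735 width 0.0115
green z 0.02 b -0.044 c -0.0757 max 101.0 at -0.073 width 0.014
green z 0.02 b -0.04 c -0.0758 max 102.0 at -0.0785 width 0.014
green z 0.02 b -0.036 c -0.0758 max 102.0 at -0.073 width 0.014
green z 0.02 b -0.032 c -0.0761 max 98.0 at -0.0765 width 0.012
green z 0.02 b -0.028 c -0.077 max 69.0 at -0.077 width 0.006
22.1 [0.52315443 0.10044347 0.06453385] [-5.03963246 10.44179597  2.44583555]
```

Call:
send_rows(
  increments=[
    [[-0.001,-0.01,0,0],[-0.002,-0.02,0,0],[-0.003,-0.025,0,0],[-0.003,-0.025,0,0]],
  ],
)

```text
clock: 22.7
tool_pos: [0.5225, 0.0957, 0.0645]
orientation: [-177.8, 34.1, -97.8]
force: [-4.3, 10.8, 2.5]
opening: 0.013
gripper_force: 30.1
```

```bash
python3 g.py | grep -v green
```

```text
rider edges -0.08899999999999998 -0.059999999999999956 mid -0.07449999999999997 line -0.07494226197581914
rider edges -0.08899999999999998 -0.059999999999999956 mid -0.07449999999999997 line -0.07479764393940101
rider edges -0.08949999999999998 -0.059999999999999956 mid -0.07474999999999997 line -0.0748270443827768
22.7 [0.52254352 0.09569301 0.06454573] [-4.26676189 10.80858425  2.52885924]
```

Call:
send_rows(
  increments=[
    [[0,0,0,0],[0,0,0,0],[0,0,0,0],[0,0,0,0],[0,0,0,0],[0,0,0,0],[0,0,0,0],[0,0,0,0],[0,0,0,0],[0,0,0,0]],
  ],
)

```text
clock: 24.05
tool_pos: [0.5225, 0.0957, 0.0645]
orientation: [-177.8, 34.1, -97.8]
force: [-4.6, 10.7, 2.6]
opening: 0.013
gripper_force: 30.1
```

Call:
send_rows(
  increments=[
    [[0,0,0,0],[0,0,0,0],[0,0,0,0],[0,0,0,0],[0,0,0,0],[0,0,0,0],[0,0,0,0],[0,0,0,0],[0,0,0,0],[0,0,0,0]],
  ],
)

```text
clock: 25.3
tool_pos: [0.5225, 0.0957, 0.0645]
orientation: [-177.8, 34.1, -97.8]
force: [-5.5, 10.8, 3.2]
opening: 0.0132
gripper_force: 30.1
```

Call:
send_rows(
  increments=[
    [[0.002,0.015,0,0],[0.005,0.04,0,0],[0.009,0.075,0,0],[0.013,0.11,0,0],[0.017,0.145,0,0],[0.021,0.18,0,0],[0.026,0.215,0,0],[0.03,0.25,0,0],[0.034,0.285,0,0],[0.038,0.32,0,0],[0.042,0.35,0,0],[0.045,0.375,0,0]],
  ],
)

```text
clock: 26.8
tool_pos: [0.5323, 0.1694, 0.0645]
orientation: [-177.6, 33.9, -97.7]
force: [-4.3, 4.3, 2.7]
opening: 0.0129
gripper_force: 30.2
```

Call:
send_rows(
  increments=[
    [[0.003,0.02,0,0],[0.006,0.045,0,0],[0.008,0.065,0,0],[0.01,0.08,0,0],[0.011,0.09,0,0],[0.011,0.095,0,0],[0.011,0.095,0,0],[0.011,0.095,0,0]],
  ],
)

```text
clock: 27.8
tool_pos: [0.5346, 0.1871, 0.0645]
orientation: [-177.6, 33.9, -97.7]
force: [-5.5, 0.3, 5.2]
opening: 0.0133
gripper_force: 30.2
```

```bash
python3 g.py | grep -v green
```

```text
rider edges -0.08999999999999998 -0.057499999999999954 mid -0.07374999999999997 line -0.07494454051571513
rider edges -0.08949999999999998 -0.057499999999999954 mid -0.07349999999999997 line -0.07479521244788508
rider edges -0.08949999999999998 -0.057499999999999954 mid -0.07349999999999997 line -0.07478911481408183
27.8 [0.53460115 0.18711138 0.06448987] [-5.5255514   0.27224484  5.18675407]
```

Pointer stays at −0.0748 (mark −0.0753). I'll nudge the handle slightly further in to confirm it's against the home stop, then open and back out.

Call:
send_rows(
  increments=[
    [[0.001,0.007,0,0],[0.001,0.012,0,0],[0.001,0.012,0,0]],
  ],
)

```text
clock: 28.28
tool_pos: [0.5347, 0.1873, 0.0645]
orientation: [-177.5, 33.7, -97.7]
force: [-8.9, -12.3, 11.4]
opening: 0.0129
gripper_force: 30.3
```

Firmly at the stop. Releasing and retreating along the pull direction.

Call:
send_rows(
  increments=[
    [[-0.001,-0.01,0,0],[-0.001,-0.01,0,0],[-0.001,-0.01,0,0],[-0.001,-0.01,0,0],[-0.001,-0.01,0,0],[-0.001,-0.01,0,0]],
  ],
  jaw=0.8,
)

```text
clock: 29.02
tool_pos: [0.5372, 0.1871, 0.0647]
orientation: [-177.3, 33.8, -97.7]
force: [-0.2, 0.2, -0.0]
opening: 0.0669
gripper_force: 0.0
```

Call:
send_rows(
  increments=[
    [[-0.015,-0.12,0,0],[-0.03,-0.3,0,0],[-0.06,-0.55,0.05,0],[-0.09,-0.75,0.3,0],[-0.09,-0.8,0.6,0],[-0.09,-0.8,0.8,0],[-0.09,-0.8,0.8,0]],
  ],
)

```text
clock: 29.9
tool_pos: [0.5208, 0.0265, 0.2287]
orientation: [-176.8, 33.9, -97.4]
force: [-0.5, -0.2, -0.2]
opening: 0.0699
gripper_force: 0.0
```

```bash
python3 g.py | grep -v 'green z 0.02 '
python3 - <<'E'
from h import *
im=snap('side'); snap('scene')
h=[]
for c in ['scene','side']:
  h.append({n:[(round(q['conf'],2),np.round(q['pixel']).tolist()) for q in ctrl.spot_point(n,c)[:2]] for n in ['gauge_handle','tin','cup','glass']}); print(c,h[-1])
E
```

```text
rider edges -0.08899999999999998 -0.057499999999999954 mid -0.07324999999999997 line -0.07493828189104643
rider edges -0.08899999999999998 -0.057499999999999954 mid -0.07324999999999997 line -0.07478427312778871
rider edges -0.08949999999999998 -0.057499999999999954 mid -0.07349999999999997 line -0.07482555836748975
green z 0.029 b -0.052 c -0.0731 max 74.0 at -0.071 width 0.0115
green z 0.029 b -0.048 c -0.0741 max 101.0 at -0.0715 width 0.014
green z 0.029 b -0.044 c -0.0742 max 101.0 at -0.077 width 0.014
green z 0.029 b -0.04 c -0.0741 max 102.0 at -0.0715 width 0.014
green z 0.029 b -0.036 c -0.0745 max 98.0 at -0.075 width 0.0125
green z 0.029 b -0.032 c -0.0754 max 68.0 at -0.0755 width 0.006
29.9 [0.52080767 0.0265007  0.22871052] [-0.50150484 -0.16439064 -0.18283617]
scene {'gauge_handle': [(0.6, [273.0, 378.0])], 'tin': [(0.61, [188.0, 244.0]), (0.61, [215.0, 225.0])], 'cup': [(0.92, [211.0, 338.0])], 'glass': [(0.7, [313.0, 261.0]), (0.65, [202.0, 238.0])]}
side {'gauge_handle': [(0.78, [194.0, 212.0]), (0.41, [162.0, 208.0])], 'tin': [(0.88, [298.0, 308.0]), (0.73, [276.0, 339.0])], 'cup': [(0.86, [271.0, 210.0])], 'glass': [(0.88, [246.0, 341.0]), (0.71, [278.0, 290.0])]}
```

The pointer is at the mark, the handle is home, the tin is in its bay, and the robot is clear of everything.

```bash
python3 -c "
from plant import ctrl
print(ctrl.close_job())"
```

```text
the job is handed in; nothing more can be done
None
```

The job is handed in at about 30 s: the tin is in the empty bay with its yellow end matching tin2's, the gauge was held over two seconds, and the handle was let go only fully home, with the pointer measured about 0.5 mm from the mark. To lean the tool I pushed past the reach limit, which took joint 3 right to the edge of its range (71.71°, as read).

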